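# Post the striped test tile in the drop box

## Task

Take the black-and-white striped test tile out of the wooden rack and post it through the slot on top of the blue drop box: feel for the slot, which is hardly wider than the tile, push the tile gently past the stiff flap inside and let it drop in. Never lean on the tile or the box (stay under 25 N), and leave the other tiles and things on the table where they are.

Things in the scene. Friction and masses are not known exactly. Their poses are not given: they have to be found in the camera images.
- tile_mid (a point): centre of the tile to post: fired clay test tile, black with three white stripes; 60 mm wide (its x), 8 mm thick (its y), 80 mm tall (its z), about 80 g. It starts upright in one of the rack's grooves, centre 48 mm and top edge 88 mm above the table. Grip it from above across its thickness, in its top 25 mm only, because the rest must go through the slot
- rack: low wooden rack, 80 x 190 x 22 mm, fixed; origin at the centre of its underside. Three grooves along its x, at y = -60, 0 and +60 mm, each 10 mm wide, floor 8 mm above the table. One tile stands in each (which one where varies); lift tiles straight up
- box: drop box: blue with clear windows, 140 x 140 mm, lid 138 mm above the table, fixed, hollow (cork floor 5 mm above the table); origin at the centre of its underside, z up. On top a yellow lip plate, 106 mm (along the box's x) by 90 mm, 5 mm thick, upper face 150 mm above the table, with the slot in it: 66 mm long along the box's x, 11 mm wide along y, square edges, no lead-in
- slot_nominal (a point): middle of the box's lid at the height of the lip's upper face; axes as the box's. The lip is clamped in long holes: the slot's true centre lies up to 10 mm from here to the box's +y or -y side (not along x); this is not measured and must be felt or seen. The lip does not shift sideways, but is sprung: it yields downwards from about 2 N, 0.7 mm per further newton, at most 6 mm, then is rigid
- throat (a point): middle of the box 130 mm above the table, at the flap's height (not shifted as the slot is). Under the slot, and shifted with it, is a rigid steel throat 12.6 mm wide and 68 mm long, from 138 down to 102 mm above the table. A tile whose lower edge is 52 mm or more below the lip's upper face has passed the flap and falls when released, onto the cork floor, as intended
- flap (a joint): red flap that closes the throat 20 mm below the lip's upper face: 0 closed (level), up to 1.45 rad as it is pushed down; hinged along the throat's -y side, 26 mm long. Its hinge is stiff by friction, without a spring: the tile's weight does not move it, it takes about 6 to 14 N from the tile's lower edge and stays where it is left
- tile_clay_mid (a point): centre of the plain terracotta tile, same size as the striped one, standing in another groove; leave alone
- tile_white_mid (a point): centre of the plain white tile, same size, standing in another groove; leave alone
- jar: glaze jar, 64 mm across, 100 mm tall, black cap; origin under its centre; leave alone
- mug: blue mug, 76 mm across, 90 mm tall; origin under its centre; leave alone
- brush: hand brush lying on the table; leave alone
- spatula: spatula lying on the table; leave alone
- block: wooden block 140 x 45 x 30 mm; origin under its centre; leave alone
- bowl: terracotta bowl, 120 mm across, 50 mm tall; origin under its centre; leave alone
There are look-alikes about, which are no part of the job. Leave any purple or yellow look-alike of the part that bears tile_mid alone.

How it is judged:
By the outcome, as a careful person would: the job done as asked, in the order asked, and still so for the second after the job is handed in, with the robot touching nothing.
It also fails if it takes over 72 s, if anything falls off the work surface, if the arm or the gripper's body presses on something with over 40 N, if the wrist force passes 120 N, or if a joint passes its speed limit or range.

## Robot

A 6-joint arm with a two-finger parallel gripper is mounted at the origin on the work surface. World frame = base frame: x ahead of the robot, y to its left, z up, the work surface at z = 0. Lengths are in m, angles in rad, forces in N, time in s.
With the tool pointing down it reaches from about 0.325 to 0.925 m from the base axis. Payload 3.1 kg.
Tool frame: the origin (TCP) lies midway between the tips of the shut fingers; the grasp point (between the pads) lies 19 mm behind it (env.pinch_z is the distance from the TCP to the grasp point, in m); z points along the fingers, y is the line along which they close (so a half turn about z gives the same grasp; the last joint's range is limited). The gripper opens to 85 mm and grips with 20 to 120 N. Pads are 22 mm wide; open, the fingers measure 114 mm over their backs; the gripper's body (76 mm by 85 mm) begins 54 mm behind the grasp point. The pads swing forward as they close: fully open they stand 13 mm farther back than shut.
Start: joints at [-1.318, 0.217, 1.613, -0, 1.311, -0.112], TCP at [0.223, -0.584, 0.2] pointing down, gripper open.
Joint ranges: [-2.75, 2.75], [-0.78, 2.1], [0.31, 2.55], [-1.13, 4.27], [0.13, 2.63], [-2.58, 2.58]. Speed limits (rad/s): [2.79, 2.79, 3.14, 3.14, 3.14, 3.14].

## Interface

Orientations are given as a unit quaternion [w, x, y, z].
In Python, from rig import env gives the robot as it stands.
- The arm moves only by the tool send_rows, never from a script. Its argument "commands" is a list of rows, each a list of 2 entries, a list of its own where there are three numbers: the shift along the world's x, y, z each as a share of 0.025 m, from -1 to 1, then the turn, a rotation vector about the world's x, y, z each as a share of 6 degrees, from -1 to 1. In form: [[[tx, ty, tz], [wx, wy, wz]], ...]. A call has exactly 8 rows; each row shifts and turns the commanded pose from where the row before left it; what a row does not reach is not made up. A row lasts 1/10 s, in which the tool goes at most 50 mm and 8.59 degrees, less where a joint would pass 70% of its speed; a pose out of reach is approached as far as the arm can. A call with a number of a shift or a turn outside -1 to 1 is refused whole. A call with a gripper value outside its range is refused whole. "fingers" is the opening, from 0 (shut) to 1 (fully open), set as the call begins (left out, the last holds). The fingers move at their own pace and stop on an object; the grip force is fixed at half the most. Time passes only in rows, so rows that do not move let the fingers close, or fill a call up. It gives the time, the measured TCP pose, the force, the opening and the grip force at its end, in the units of the state.
- env.get_state(): the state, without advancing time (a new reading comes with each control period).
- env.snapshot(name): name is "scene" or "side" or "wrist"; returns a dict with "image" (384x512x3 uint8, red, green, blue), "K" (3x3 intrinsics, pixels), "R" (3x3) and "t" (3): a world point X has camera coordinates R X + t; the wrist camera has in their place "T_tool_cam" (4x4, takes a point from camera to tool coordinates, whose origin is the TCP and whose axes are the flange's). Camera axes: x right, y down, z forward; pixel columns grow to the right and rows downward; lengths in m; the calibration is good to about 2 mm. A picture is of the moment at which its call begins: read the wrist's pose just before it. There is no depth.
- env.job_done(): hands the job in; it is judged then, once.
The state is a dict: "time_s": time; "joint_positions": joint angles; "joint_vel": joint speeds; "joint_torque": joint torques, N m; "tool_pos": TCP position; "tcp_rot": TCP orientation; "wrist_force": force on the tool from outside, world axes, zero at the start; "wrist_torque": the same for the moment, N m; "grip_width": finger opening in m; "grip_force": force on a finger pad.
Only numpy, scipy, OpenCV 4.12 (cv2) and the standard library are available. Lean on these libraries where they do the work, as an engineer would, in place of code of your own. Each camera call takes 0.05 s, during which the arm holds its last target. There are 200 camera calls.

## Working session

There is one attempt and no reset: what is moved stays moved. The work goes in short steps, Python scripts to look and compute and a tool call to move; the robot and the scene stay as the last step left them, time stands still between calls to the robot, and variables do not carry over. Pictures are saved under pics/ and viewed, at most 12 in all, crops included, and the job is handed in when it is done.

Besides the shell and the picture viewer there is one more tool, called after "Request:" by a JSON object that holds its "api" and its "payload", one argument or row to a line. send_rows: Moves the arm, as the interface text tells. Its arguments: {"type":"object","properties":{"commands":{"type":"array"},"fingers":{"type":"number"}},"required":["commands"]}

```bash
mkdir -p pics
python3 - <<'E'
from rig import env
import cv2,numpy as np,pickle
d={}
for n in("scene","side"):
    s=env.snapshot(n);d[n]=s
    cv2.imwrite(f"pics/{n}.png",s["image"][:,:,::-1])
pickle.dump(d,open("s.pkl","wb"))
a=np.vstack([d["scene"]["image"],d["side"]["image"]])[:,:,::-1]
for n in d: print(n,-d[n]["R"].T@d[n]["t"])
E
```

```text
scene [1.15976095 0.64488498 0.92476414]
side [0.36681507 0.62902664 0.92042887]
```

View pics/scene.png

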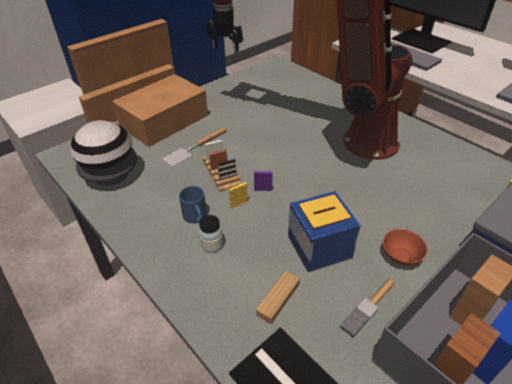

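View pics/side.png

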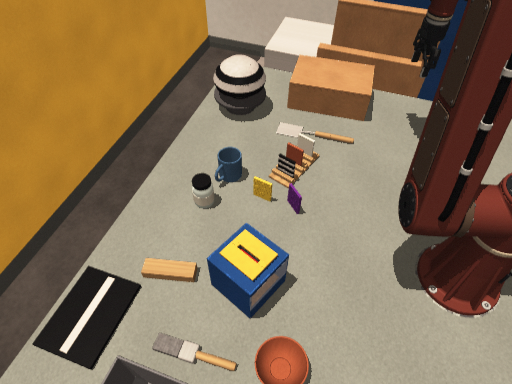

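The scene view shows the rack at about (222,165) with the striped tile at (228,170), and the slot at (325,211). In the side view the striped tile is at (286,165) and the slot at (249,254). Next I'll enlarge those regions and measure the lip and slot.

```bash
cat > h.py <<'E'
import numpy as np,cv2,pickle
def ray(s,uv,z):
    uv=np.atleast_2d(np.float64(uv)); p=np.c_[uv,np.ones(len(uv))]@np.linalg.inv(s["K"]).T@s["R"]
    c=-s["R"].T@s["t"]; return c+p*((z-c[2])/p[:,2])[:,None]
E
python3 - <<'E'
from h import *
d=pickle.load(open("s.pkl","rb"))
boxes={"scene":(195,130,60,80),"side":(260,130,60,80)}
tiles=[]
for n,(x,y,w,h) in boxes.items():
    s=d[n];im=s["image"]
    tiles.append(cv2.resize(im[y:y+60,x:x+w],(400,400),interpolation=cv2.INTER_CUBIC))
    hsv=cv2.cvtColor(im,cv2.COLOR_RGB2HSV)
    m=cv2.inRange(hsv,(20,150,120),(35,255,255))
    cs=max(cv2.findContours(m,cv2.RETR_EXTERNAL,cv2.CHAIN_APPROX_NONE)[0],key=cv2.contourArea)
    q=cv2.boxPoints(cv2.minAreaRect(cs)); 
    ap=cv2.approxPolyDP(cs,6,True)[:,0]
    P=ray(s,ap,.15);print(n,"lip",ap.tolist(),P[:,:2].round(4).tolist())
    f=np.zeros_like(m);cv2.drawContours(f,[cs],-1,255,-1);f=cv2.erode(f,np.ones((3,3)))
    sl=cv2.bitwise_and(f,cv2.bitwise_not(m));ys,xs=np.nonzero(sl)
    S=ray(s,np.c_[xs,ys],.15)[:,:2]
    r=cv2.minAreaRect(np.float32(S*1000))
    print("slot",len(xs),S.mean(0),r)
    ys,xs=np.nonzero(f);L=ray(s,np.c_[xs,ys],.15)[:,:2];print("lip mean",L.mean(0),cv2.minAreaRect(np.float32(L*1000)))
cv2.imwrite("pics/c1.png",np.hstack(tiles)[:,:,::-1])
E
```

```text
scene lip [[348, 216], [333, 196], [300, 204], [314, 226]] [[0.4986, 0.2593], [0.4694, 0.1841], [0.5588, 0.1444], [0.5901, 0.223]]
slot 85 [0.52777207 0.20383879] ((529.5921020507812, 203.4713134765625), (15.092619895935059, 67.10599517822266), 68.99798583984375)
lip mean [0.5315127  0.20337325] ((529.9283447265625, 203.0023651123047), (77.98297119140625, 95.84843444824219), 67.82266235351562)
side lip [[244, 230], [220, 253], [252, 279], [277, 254]] [[0.5587, 0.1462], [0.5891, 0.2265], [0.4954, 0.264], [0.4616, 0.1835]]
slot 104 [0.52549045 0.20492408] ((526.3289184570312, 203.7860107421875), (11.423628807067871, 62.58964157104492), 67.5518798828125)
lip mean [0.52553186 0.20619002] ((526.3021240234375, 205.0167236328125), (82.82679748535156, 99.11601257324219), 68.15361785888672)
```

View pics/c1.png

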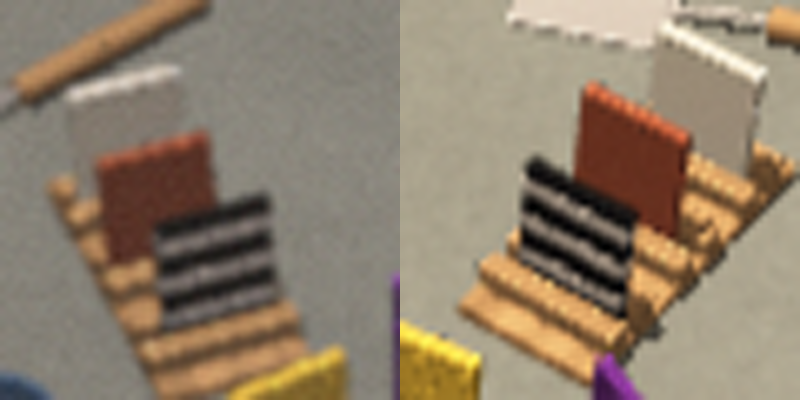

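Run:
```python
from h import *
d=pickle.load(open("s.pkl","rb"))
for n,A in {"scene":[(155,225,268,197),(97,158,208,133),(68,92,180,68)],"side":[(530,160,637,213),(583,85,690,135),(660,25,765,72)]}.items():
    for a in A:
        p=np.float64(a).reshape(2,2); 
        p=(p-([400,0] if n=="side" else [0,0]))/6.6667+([195,130] if n=="scene" else [260,130])
        P=ray(d[n],p,.088)[:,:2];v=P[1]-P[0]
        print(n,P.round(4).tolist(),P.mean(0).round(4),np.linalg.norm(v).round(4),np.degrees(np.arctan2(v[1],v[0])).round(1))
from rig import env
s=env.get_state();print(s["tool_pos"],s["tcp_rot"],env.pinch_z,s["grip_width"],env.snapshot("wrist")["T_tool_cam"].round(3))
```

```text
scene [[0.5721, -0.2017], [0.5176, -0.1813]] [ 0.5449 -0.1915] 0.0582 159.5
scene [[0.5608, -0.2631], [0.5069, -0.2416]] [ 0.5339 -0.2524] 0.0581 158.2
scene [[0.5384, -0.3175], [0.4827, -0.2949]] [ 0.5105 -0.3062] 0.0601 157.9
side [[0.5696, -0.2016], [0.5123, -0.185]] [ 0.5409 -0.1933] 0.0597 163.8
side [[0.5605, -0.2604], [0.5023, -0.2442]] [ 0.5314 -0.2523] 0.0604 164.5
side [[0.5365, -0.3158], [0.4789, -0.3]] [ 0.5077 -0.3079] 0.0598 164.7
[ 0.2227873  -0.58310008  0.19899953] [-1.07895435e-03  9.83416914e-01  1.81356014e-01 -7.38419550e-05] 0.0187 0.0856511764622665 [[-0.    -0.963 -0.27   0.068]
 [ 1.    -0.     0.    -0.002]
 [-0.    -0.27   0.963 -0.173]
 [ 0.     0.     0.     1.   ]]
```

Request:
{"api": "send_rows", "payload": {
  "commands": [
    [[0.533,0.652,0],[0,0,0.98]],
    [[0.533,0.652,0],[0,0,0.98]],
    [[0.533,0.652,0],[0,0,0.98]],
    [[0.533,0.652,0],[0,0,0.98]],
    [[0.533,0.652,0],[0,0,0.98]],
    [[0.533,0.652,0],[0,0,0.98]],
    [[0.533,0.652,0],[0,0,0.98]],
    [[0.533,0.652,0],[0,0,0.98]]
  ],
  "fingers": 0.4
}}

```text
time_s: 0.95
tool_pos: [0.3299, -0.4525, 0.1998]
tcp_rot: [-0.0, 0.828, 0.56, 0.0]
wrist_force: [0.2, 0.1, -0.0]
grip_width: 0.0342
grip_force: 0.0
```

Request:
{"api": "send_rows", "payload": {
  "commands": [
    [[0.533,0.652,0],[0,0,0.98]],
    [[0.533,0.652,0],[0,0,0.98]],
    [[0.533,0.652,0],[0,0,0.98]],
    [[0.533,0.652,0],[0,0,0.98]],
    [[0.533,0.652,0],[0,0,0.98]],
    [[0.533,0.652,0],[0,0,0.98]],
    [[0.533,0.652,0],[0,0,0.98]],
    [[0.533,0.652,0],[0,0,0.98]]
  ]
}}

```text
time_s: 1.75
tool_pos: [0.4364, -0.3221, 0.1998]
tcp_rot: [-0.0, 0.536, 0.844, 0.0]
wrist_force: [0.5, -0.5, 0.2]
grip_width: 0.0344
grip_force: 0.0
```

Request:
{"api": "send_rows", "payload": {
  "commands": [
    [[0.533,0.652,0],[0,0,0.98]],
    [[0.533,0.652,0],[0,0,0.98]],
    [[0.533,0.652,0],[0,0,0.98]],
    [[0.533,0.652,0],[0,0,0.98]],
    [[0.533,0.652,0],[0,0,0.98]],
    [[0.533,0.652,0],[0,0,0.98]],
    [[0.533,0.652,0],[0,0,0.98]],
    [[0.533,0.652,0],[0,0,0.98]]
  ]
}}

```text
time_s: 2.55
tool_pos: [0.543, -0.1918, 0.1997]
tcp_rot: [-0.0, 0.154, 0.988, 0.0]
wrist_force: [-0.5, 0.1, -0.4]
grip_width: 0.0342
grip_force: 0.0
```

```bash
cat >> h.py <<'E'
from scipy.spatial.transform import Rotation as Ro
def wcam(env):
    st=env.get_state(); s=env.snapshot("wrist")
    q=st["tcp_rot"]; T=np.eye(4);T[:3,:3]=Ro.from_quat([q[1],q[2],q[3],q[0]]).as_matrix();T[:3,3]=st["tool_pos"]
    W=T@s["T_tool_cam"]; s["R"]=W[:3,:3].T; s["t"]=-s["R"]@W[:3,3]
    y=T[:3,1];print("TCP",st["tool_pos"].round(4),"tool y deg",np.degrees(np.arctan2(y[1],y[0])).round(2),"tilt",T[:3,2].round(4),"t",st["time_s"],"F",np.round(st["wrist_force"],2),"w",st["grip_width"],"j",np.round(st["joint_positions"],2))
    return s
def save(s,n):
    cv2.imwrite(f"pics/{n}.png",s["image"][:,:,::-1]);pickle.dump(s,open(n+".pkl","wb"))
E
python3 - <<'E'
from h import *
from rig import env
save(wcam(env),"w1")
E
```

```text
TCP [ 0.543  -0.1918  0.1997] tool y deg 72.27 tilt [-7.e-04  4.e-04 -1.e+00] t 2.55 F [-0.54  0.11 -0.41] w 0.03421389058724074 j [-0.46  0.11  1.73 -0.    1.3  -1.72]
```

View pics/w1.png

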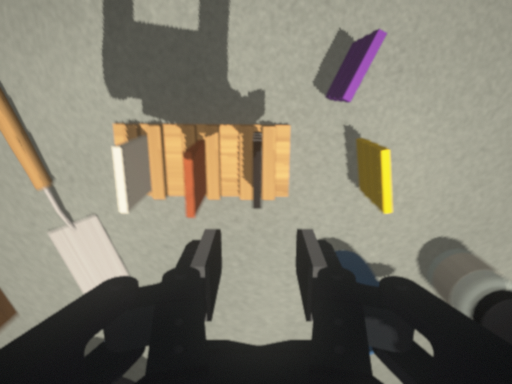

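The wrist view shows the striped tile nearly edge-on, top face at columns ~253-262, near end at row 208. The rack is square to the image.

Run:
```python
from h import *
s=pickle.load(open("w1.pkl","rb"))
g=s["image"].max(2); m=(g<75).astype(np.uint8)
L=[]
for r in range(126,214,4):
    c=np.nonzero(m[r,240:275])[0]+240
    if len(c): print(r,c.min(),c.max(),len(c),end=" | ")
    if 148<=r<=204 and len(c): L.append(((c.min()+c.max())/2,r))
print()
P=ray(s,L,.088)[:,:2]; v=cv2.fitLine(np.float32(P),cv2.DIST_HUBER,0,.01,.01).ravel();print(v,np.degrees(np.arctan2(v[1],v[0])))
print("near end",ray(s,[[257,208],[257.5,140]],.088))
print("rack ends",ray(s,[[114,124],[290,124],[290,199],[131,199]],.022))
```

```text
142 254 260 7 | 146 254 260 7 | 150 254 259 6 | 154 254 257 4 | 158 254 257 4 | 162 255 256 2 | 166 255 256 2 | 170 255 255 1 | 174 256 256 1 | 178 256 257 2 | 182 255 258 3 | 186 255 258 4 | 190 255 258 4 | 194 255 258 4 | 198 255 258 4 | 202 255 258 4 | 206 255 258 4 | 
[ 0.9606646  -0.27771136  0.54602283 -0.19346124] -16.12366
near end [[ 0.57177813 -0.20096004  0.088     ]
 [ 0.51403984 -0.18196828  0.088     ]]
rack ends [[ 0.46207484 -0.32019419  0.022     ]
 [ 0.51718768 -0.14802726  0.022     ]
 [ 0.59485109 -0.17071696  0.022     ]
 [ 0.54187374 -0.33611468  0.022     ]]
```

Request:
{"api": "send_rows", "payload": {
  "commands": [
    [[0,0,-0.9],[0,0,0]],
    [[0,0,-0.9],[0,0,0]],
    [[0,0,-0.9],[0,0,0]],
    [[0,0,-0.9],[0,0,0]],
    [[0,0,-0.8],[0,0,0]],
    [[0,0,-0.6],[0,0,0]],
    [[0,0,-0.46],[0,0,0]],
    [[0,0,0],[0,0,0]]
  ]
}}

```text
time_s: 3.4
tool_pos: [0.5412, -0.1921, 0.0617]
tcp_rot: [-0.002, 0.156, 0.988, 0.001]
wrist_force: [-0.0, 0.0, -0.5]
grip_width: 0.0343
grip_force: 0.0
```

Request:
{"api": "send_rows", "payload": {
  "commands": [
    [[0,0,0],[0,0,0]],
    [[0,0,0],[0,0,0]],
    [[0,0,0],[0,0,0]],
    [[0,0,0],[0,0,0]],
    [[0,0,0],[0,0,0]],
    [[0,0,0],[0,0,0]],
    [[0,0,0],[0,0,0]],
    [[0,0,0],[0,0,0]]
  ],
  "fingers": 0
}}

```text
time_s: 4.2
tool_pos: [0.5428, -0.1927, 0.0637]
tcp_rot: [-0.0, 0.156, 0.988, 0.0]
wrist_force: [-0.6, -0.9, 0.5]
grip_width: -0.0002
grip_force: 0.0
```

The fingers shut on nothing, so I need another look.

Run:
```python
from h import *
from rig import env
s=wcam(env);save(s,"w2")
a=env.snapshot("side")["image"][110:200,240:340];b=env.snapshot("scene")["image"][120:210,175:275]
cv2.imwrite("pics/c2.png",np.hstack([s["image"][100:384,100:420],cv2.resize(a,(315,284)),])[:,:,::-1])
```

```text
TCP [ 0.5428 -0.1927  0.0637] tool y deg 72.02 tilt [-1.e-04  0.e+00 -1.e+00] t 4.2 F [-0.56 -0.92  0.5 ] w -0.0002397922138493889 j [-0.46  0.27  1.83 -0.    1.04 -1.72]
```

View pics/c2.png

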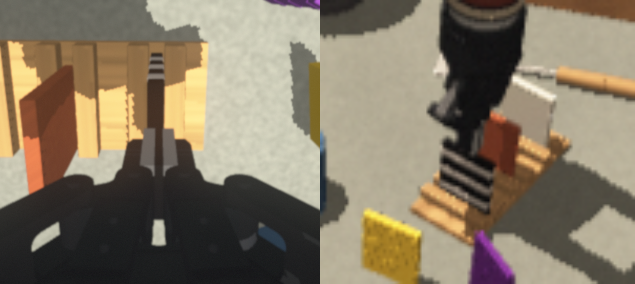

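Run:
```python
from h import *
from rig import env
s=pickle.load(open("w2.pkl","rb"))
a=env.snapshot("side")["image"][135:185,262:312];b=env.snapshot("scene")["image"][135:185,200:250];w=s["image"][140:360,200:320]
f=lambda i,sz:cv2.resize(i,sz,interpolation=cv2.INTER_CUBIC)
cv2.imwrite("pics/c3.png",np.hstack([f(w,(240,440)),f(a,(280,440)),f(b,(280,440))])[:,:,::-1])
```

```text
(no output)
```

View pics/c3.png

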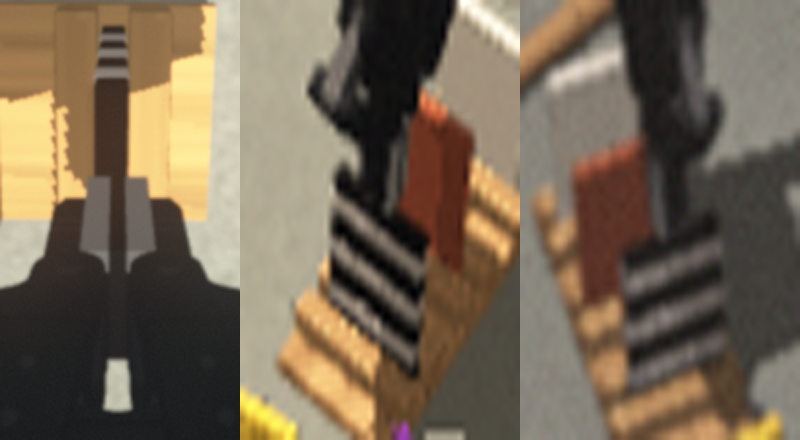

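The tile looks held between the pads even though the reading is zero. A small straight lift will show it.

Request:
{"api": "send_rows", "payload": {
  "commands": [
    [[0,0,0.2],[0,0,0]],
    [[0,0,0.2],[0,0,0]],
    [[0,0,0.2],[0,0,0]],
    [[0,0,0.2],[0,0,0]],
    [[0,0,0],[0,0,0]],
    [[0,0,0],[0,0,0]],
    [[0,0,0],[0,0,0]],
    [[0,0,0],[0,0,0]]
  ]
}}

```text
time_s: 5.25
tool_pos: [0.5425, -0.1926, 0.0834]
tcp_rot: [-0.0, 0.156, 0.988, 0.0]
wrist_force: [-0.7, -0.2, 0.2]
grip_width: -0.0001
grip_force: 0.0
```

Run:
```python
from h import *
from rig import env
s=wcam(env);save(s,"w3")
a=env.snapshot("side")["image"][135:185,262:312];w=s["image"][140:360,200:320];o=pickle.load(open("w2.pkl","rb"))["image"][140:360,200:320]
f=lambda i,sz:cv2.resize(i,sz,interpolation=cv2.INTER_CUBIC)
cv2.imwrite("pics/c4.png",np.hstack([f(w,(240,440)),f(a,(400,440))])[:,:,::-1])
```

```text
TCP [ 0.5425 -0.1926  0.0834] tool y deg 72.02 tilt [-6.e-04  3.e-04 -1.e+00] t 5.25 F [-0.73 -0.19  0.25] w -6.827234190839106e-05 j [-0.46  0.24  1.82 -0.    1.08 -1.72]
```

View pics/c4.png

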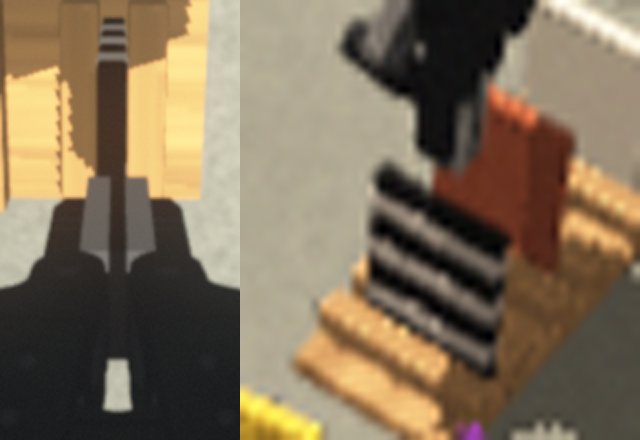

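Run:
```python
from h import *
d=pickle.load(open("s.pkl","rb"));d["w"]=pickle.load(open("w3.pkl","rb"))
for n,s in d.items():
  for X in([.5425,-.1926,.0834],[.5425,-.1926,.0834+.025],[.5432,-.192,.088],[.572,-.201,.088],[.514,-.182,.088]):
    p=s["K"]@(s["R"]@np.array(X)+s["t"]);print(n,X,(p[:2]/p[2]).round(1))
w=d["w"];print(w["T_tool_cam"],w["K"])
```

```text
scene [0.5425, -0.1926, 0.0834] [227.2 162.3]
scene [0.5425, -0.1926, 0.1084] [226.8 156.3]
scene [0.5432, -0.192, 0.088] [227.1 161.3]
scene [0.572, -0.201, 0.088] [218.4 163.8]
scene [0.514, -0.182, 0.088] [235.9 159. ]
side [0.5425, -0.1926, 0.0834] [286.8 159. ]
side [0.5425, -0.1926, 0.1084] [287.4 153.3]
side [0.5432, -0.192, 0.088] [286.6 158. ]
side [0.572, -0.201, 0.088] [278.7 153.9]
side [0.514, -0.182, 0.088] [294.8 162.5]
w [0.5425, -0.1926, 0.0834] [256.2 223.4]
w [0.5425, -0.1926, 0.1084] [255.9 243. ]
w [0.5432, -0.192, 0.088] [257.6 227.4]
w [0.572, -0.201, 0.088] [258.2 277.3]
w [0.514, -0.182, 0.088] [258.5 171.5]
[[-2.13374151e-04 -9.62115379e-01 -2.72642536e-01  6.99565002e-02]
 [ 9.99999775e-01 -3.78832053e-04  5.54227683e-04  1.05426753e-03]
 [-6.36516708e-04 -2.72642356e-01  9.62115243e-01 -1.73425875e-01]
 [ 0.00000000e+00  0.00000000e+00  0.00000000e+00  1.00000000e+00]] [[337.43781704   0.         258.35499838]
 [  0.         337.43781704 187.06182567]
 [  0.           0.           1.        ]]
```

The tile stayed in the rack. The fingers shut just above it, and the true fingertips sit about 22-24 mm higher than the reported TCP: side view shows the tips at (288,154), against (287,159) projected. I'll open again and go about 22 mm deeper than before.

Request:
{"api": "send_rows", "payload": {
  "commands": [
    [[0,0,0],[0,0,0]],
    [[0,0,0],[0,0,0]],
    [[0,0,0],[0,0,0]],
    [[0,0,-0.4],[0,0,0]],
    [[0,0,-0.4],[0,0,0]],
    [[0,0,-0.4],[0,0,0]],
    [[0,0,-0.25],[0,0,0]],
    [[0,0,-0.2],[0,0,0]]
  ],
  "fingers": 0.4
}}

```text
time_s: 6.15
tool_pos: [0.5421, -0.1923, 0.041]
tcp_rot: [-0.001, 0.156, 0.988, 0.0]
wrist_force: [0.4, -0.9, 0.5]
grip_width: 0.0342
grip_force: 0.0
```

Request:
{"api": "send_rows", "payload": {
  "commands": [
    [[0,0,0],[0,0,0]],
    [[0,0,0],[0,0,0]],
    [[0,0,0],[0,0,0]],
    [[0,0,0],[0,0,0]],
    [[0,0,0],[0,0,0]],
    [[0,0,0],[0,0,0]],
    [[0,0,0],[0,0,0]],
    [[0,0,0],[0,0,0]]
  ],
  "fingers": 0
}}

```text
time_s: 6.95
tool_pos: [0.5429, -0.1928, 0.0426]
tcp_rot: [0.0, 0.156, 0.988, -0.0]
wrist_force: [-0.3, -0.1, -0.8]
grip_width: 0.006
grip_force: 60.5
```

Request:
{"api": "send_rows", "payload": {
  "commands": [
    [[0,0,0.3],[0,0,0]],
    [[0,0,0.7],[0,0,0]],
    [[0,0,0.9],[0,0,0]],
    [[0,0,0.9],[0,0,0]],
    [[0,0,0.9],[0,0,0]],
    [[0,0,0.9],[0,0,0]],
    [[0,0,0.9],[0,0,0]],
    [[0,0,0.9],[0,0,0]]
  ]
}}

```text
time_s: 7.75
tool_pos: [0.5427, -0.1924, 0.2039]
tcp_rot: [0.0, 0.156, 0.988, 0.0]
wrist_force: [-0.1, -0.3, -1.4]
grip_width: 0.0061
grip_force: 60.5
```

Request:
{"api": "send_rows", "payload": {
  "commands": [
    [[0,0.3,0.3],[0,0,0]],
    [[0,0.66,0],[0,0,-0.03]],
    [[0,0.66,0],[0,0,-0.03]],
    [[0,0.66,0],[0,0,-0.03]],
    [[0,0.66,0],[0,0,-0.03]],
    [[0,0.66,0],[0,0,-0.03]],
    [[0,0.66,0],[0,0,-0.03]],
    [[0,0.66,0],[0,0,-0.03]]
  ]
}}

```text
time_s: 8.55
tool_pos: [0.5411, -0.0671, 0.2077]
tcp_rot: [-0.002, 0.167, 0.986, 0.001]
wrist_force: [0.3, 0.8, -0.6]
grip_width: 0.0061
grip_force: 60.5
```

Request:
{"api": "send_rows", "payload": {
  "commands": [
    [[0,0.66,0],[0,0,-0.03]],
    [[0,0.66,0],[0,0,-0.03]],
    [[0,0.66,0],[0,0,-0.03]],
    [[0,0.66,0],[0,0,-0.03]],
    [[0,0.66,0],[0,0,-0.03]],
    [[0,0.66,0],[0,0,-0.03]],
    [[0,0.66,0],[0,0,-0.03]],
    [[0,0.3,0],[0,0,-0.03]]
  ]
}}

```text
time_s: 9.35
tool_pos: [0.5409, 0.0558, 0.2079]
tcp_rot: [-0.002, 0.179, 0.984, 0.0]
wrist_force: [0.7, -1.2, -1.4]
grip_width: 0.0064
grip_force: 60.5
```

Run:
```python
from h import *
from rig import env
s=wcam(env);save(s,"w4")
im=s["image"];sc=env.snapshot("scene");sd=env.snapshot("side");pickle.dump((sc,sd),open("s4.pkl","wb"))
a=cv2.resize(sd["image"][150:300,200:320],(240,300));b=cv2.resize(sc["image"][110:260,240:360],(240,300))
cv2.imwrite("pics/c5.png",np.hstack([cv2.resize(im,(560,420)),cv2.resize(np.vstack([a,b]),(168,420))])[:,:,::-1])
```

```text
TCP [0.5409 0.0558 0.2079] tool y deg 69.42 tilt [-0.0038  0.0011 -1.    ] t 9.35 F [ 0.72 -1.21 -1.41] w 0.006426344557144852 j [-0.03  0.04  1.8   0.    1.31 -1.24]
```

View pics/c5.png

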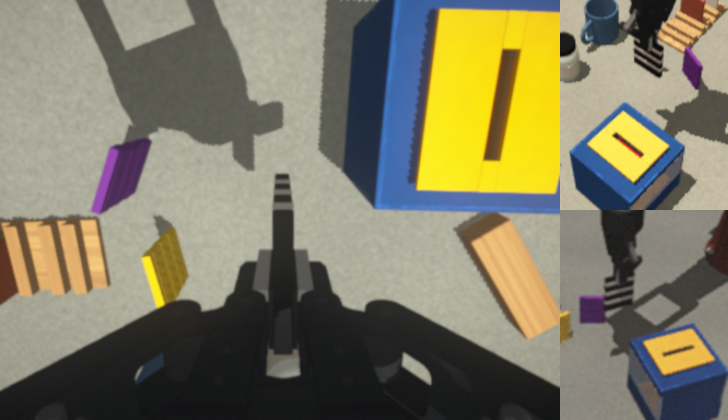

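The tile is held, stripes down. The wrist view shows the slot clearly at about (500,105) in the shown picture, and the tile's far end at (282,175-210).

Run:
```python
from h import *
s=pickle.load(open("w4.pkl","rb"));im=s["image"]
hsv=cv2.cvtColor(im,cv2.COLOR_RGB2HSV)
m=cv2.inRange(hsv,(20,150,120),(35,255,255))
x0,y0,x1,y1=430,30,495,165
sub=cv2.bitwise_not(m)[y0:y1,x0:x1]
n,lab,st,c=cv2.connectedComponentsWithStats(sub)
k=1+np.argmax(st[1:,4]);print(st[k],c[k]+[x0,y0])
ct=cv2.findContours((lab==k).astype(np.uint8),0,cv2.CHAIN_APPROX_NONE)[0][0][:,0]+[x0,y0]
P=ray(s,ct,.15)[:,:2]; (cx,cy),wh,a=cv2.minAreaRect(np.float32(P*1000));print("slot",cx,cy,wh,a)
print("TCP-frame tile: far end px rows")
g=im.max(2)
for r in range(155,215,3):
    c=np.nonzero(g[r,235:285]<110)[0]+235; print(r,c.min() if len(c) else 0,c.max() if len(c) else 0,im[r,258].tolist(),end=";")
# predicted if centred
print()
st=np.array([.5409,.0558]);yd=np.radians(69.42);xt=np.array([np.sin(yd),-np.cos(yd)])
for e in(-1,1):
  for z in(.1733,.2533):
    p=s["K"]@(s["R"]@np.r_[st+e*.03*xt,z]+s["t"]);print(e,z,(p[:2]/p[2]).round(1))
```

```text
[  13   16   30  100 1361] [457.06759735  94.80529023]
slot 525.3165893554688 203.396484375 (9.211685180664062, 63.61528015136719) 67.93655395507812
TCP-frame tile: far end px rows
155 0 0 [181, 181, 163];158 0 0 [140, 140, 126];161 252 263 [45, 47, 42];164 252 263 [96, 92, 85];167 252 263 [98, 94, 87];170 251 264 [45, 45, 41];173 251 264 [95, 92, 85];176 0 0 [114, 108, 100];179 250 265 [50, 50, 46];182 250 266 [47, 47, 42];185 250 266 [97, 93, 86];188 0 0 [117, 112, 103];191 251 266 [91, 86, 80];194 249 267 [46, 45, 41];197 249 267 [46, 45, 42];200 249 267 [47, 46, 42];203 249 267 [46, 46, 42];206 249 268 [46, 46, 42];209 249 268 [45, 45, 41];212 249 268 [45, 45, 42];
-1 0.1733 [256.6 158.2]
-1 0.2533 [255.7 195.7]
1 0.1733 [256.7 246. ]
1 0.2533 [256.  324.5]
```

Request:
{"api": "send_rows", "payload": {
  "commands": [
    [[-0.075,0.74,0],[0,0,-0.03]],
    [[-0.075,0.74,0],[0,0,-0.03]],
    [[-0.075,0.74,0],[0,0,-0.03]],
    [[-0.075,0.74,0],[0,0,-0.03]],
    [[-0.075,0.74,0],[0,0,-0.03]],
    [[-0.075,0.74,0],[0,0,-0.03]],
    [[-0.075,0.74,0],[0,0,-0.03]],
    [[-0.075,0.74,0],[0,0,-0.03]]
  ]
}}

```text
time_s: 10.3
tool_pos: [0.5276, 0.2012, 0.2095]
tcp_rot: [-0.0, 0.192, 0.981, -0.0]
wrist_force: [-0.1, -0.5, -0.0]
grip_width: 0.0066
grip_force: 60.5
```

Request:
{"api": "send_rows", "payload": {
  "commands": [
    [[0,0,0],[0,0,0]],
    [[0,0,0],[0,0,0]],
    [[0,0,0],[0,0,0]],
    [[0,0,0],[0,0,0]],
    [[0,0,0],[0,0,0]],
    [[0,0,0],[0,0,0]],
    [[0,0,0],[0,0,0]],
    [[0,0,0],[0,0,0]]
  ]
}}

```text
time_s: 11.1
tool_pos: [0.5278, 0.2012, 0.21]
tcp_rot: [0.0, 0.192, 0.981, 0.0]
wrist_force: [0.5, 0.1, 0.2]
grip_width: 0.0065
grip_force: 60.5
```

Run:
```python
from h import *
from rig import env
s=wcam(env);save(s,"w5")
sc=env.snapshot("scene");sd=env.snapshot("side");pickle.dump((sc,sd),open("s5.pkl","wb"))
f=lambda i:cv2.resize(i,(280,280),interpolation=cv2.INTER_CUBIC)
cv2.imwrite("pics/c6.png",np.hstack([cv2.resize(s["image"][20:300,130:380],(500,560)),np.vstack([f(sd["image"][200:290,205:295]),f(sc["image"][150:240,280:370])])])[:,:,::-1])
```

```text
TCP [0.5278 0.2012 0.21  ] tool y deg 67.87 tilt [ 0. -0. -1.] t 11.1 F [0.54 0.13 0.2 ] w 0.006487143480107644 j [ 0.24  0.08  1.75 -0.    1.31 -0.94]
```

View pics/c6.png

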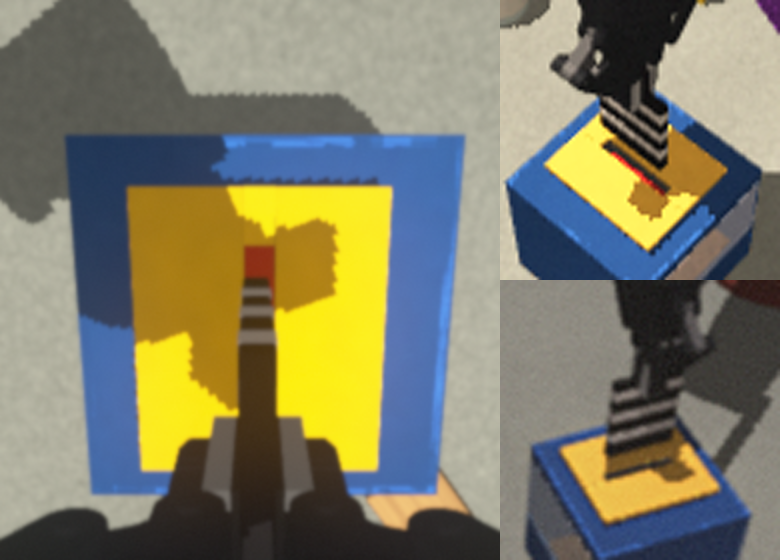

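The slot's far end (red flap) shows at about (259,131) px full-frame, just ahead of the tile's end at (258,160). Now I'll get the lateral and lengthwise error.

Run:
```python
from h import *
s=pickle.load(open("w5.pkl","rb"));im=s["image"]
hsv=cv2.cvtColor(im,cv2.COLOR_RGB2HSV).astype(int)
R=[]
for r in range(136,164,2):
    h=hsv[r,235:285]; y=np.nonzero(~((h[:,0]>18)&(h[:,0]<35)&(h[:,1]>150)))[0]+235
    print(r,y.min() if len(y) else 0,y.max() if len(y) else 0,im[r,259].tolist())
yd=np.radians(67.87);Y=np.array([np.cos(yd),np.sin(yd)]);X=np.array([Y[1],-Y[0]])
T=np.array([.5278,.2012])
for r,c0,c1 in[(146,252.5,267),(150,252.5,267)]:
    for c in(c0,c1,(c0+c1)/2):
        p=ray(s,[[c,r]],.15)[0,:2]-T;print("slot",r,c,"along x",p@X*1e3,"y",p@Y*1e3)
for r in(143,160):
    p=ray(s,[[259,r]],.15 if r==143 else .175)[0,:2]-T;print(r,p@X*1e3)
for c in(252,265.5,):
    p=ray(s,[[c,162]],.175)[0,:2]-T;print("tile",p@X*1e3,p@Y*1e3)
```

```text
136 0 0 [174, 130, 22]
138 0 0 [174, 129, 19]
140 0 0 [173, 128, 20]
142 252 266 [160, 104, 21]
144 252 267 [141, 50, 23]
146 252 267 [141, 48, 25]
148 252 267 [142, 48, 25]
150 252 267 [141, 48, 23]
152 252 267 [142, 48, 23]
154 252 267 [141, 47, 21]
156 252 267 [139, 46, 21]
158 252 267 [115, 47, 20]
160 253 267 [65, 45, 20]
162 253 267 [66, 50, 27]
slot 146 252.5 along x -33.53784982594871 y -2.900594763359929
slot 146 267 along x -33.53495089960301 y 7.176295927246225
slot 146 259.75 along x -33.53640038638946 y 2.1377684991722967
slot 150 252.5 along x -30.735835548309215 y -2.914325189796711
slot 150 267 along x -30.732835582359982 y 7.1953925745966485
slot 150 259.75 along x -30.734335589850872 y 2.140451073963369
143 -35.62618227077622
160 -28.61516717864453
tile -27.33876347064288 -2.84682426598818
tile -27.33601124655789 5.640384970709962
```

Request:
{"api": "send_rows", "payload": {
  "commands": [
    [[-0.11,0.08,0],[0,0,0]],
    [[0,0,-0.2],[0,0,0]],
    [[0,0,-0.2],[0,0,0]],
    [[0,0,-0.2],[0,0,0]],
    [[0,0,-0.2],[0,0,0]],
    [[0,0,0],[0,0,0]],
    [[0,0,0],[0,0,0]],
    [[0,0,0],[0,0,0]]
  ]
}}

```text
time_s: 12.05
tool_pos: [0.5252, 0.2034, 0.1902]
tcp_rot: [0.0, 0.192, 0.981, 0.0]
wrist_force: [-0.6, -0.5, -0.8]
grip_width: 0.0063
grip_force: 60.5
```

Run:
```python
from h import *
from rig import env
s=wcam(env);save(s,"w6");im=s["image"]
hsv=cv2.cvtColor(im,cv2.COLOR_RGB2HSV).astype(int)
for r in range(130,200,4):
    h=hsv[r,225:295]; y=np.nonzero(~((h[:,0]>18)&(h[:,0]<35)&(h[:,1]>150)))[0]+225
    print(r,y.min() if len(y) else 0,y.max() if len(y) else 0,im[r,259].tolist())
cv2.imwrite("pics/c7.png",cv2.resize(im[110:210,210:310],(600,600),interpolation=cv2.INTER_CUBIC)[:,:,::-1])
```

```text
TCP [0.5252 0.2034 0.1902] tool y deg 67.88 tilt [ 4.e-04  1.e-04 -1.e+00] t 12.05 F [-0.62 -0.54 -0.82] w 0.006335224853197562 j [ 0.24  0.09  1.77  0.    1.28 -0.94]
130 0 0 [252, 240, 24]
134 0 0 [253, 242, 28]
138 0 0 [232, 198, 25]
142 0 0 [175, 131, 23]
146 0 0 [175, 130, 21]
150 0 0 [172, 125, 22]
154 249 266 [140, 46, 20]
158 250 266 [115, 47, 23]
162 250 266 [64, 47, 26]
166 250 266 [123, 111, 98]
170 250 266 [61, 44, 19]
174 250 266 [121, 109, 95]
178 250 266 [80, 65, 47]
182 251 264 [63, 45, 18]
186 249 267 [123, 110, 96]
190 249 268 [120, 106, 93]
194 250 266 [67, 47, 18]
198 250 266 [69, 49, 22]
```

View pics/c7.png

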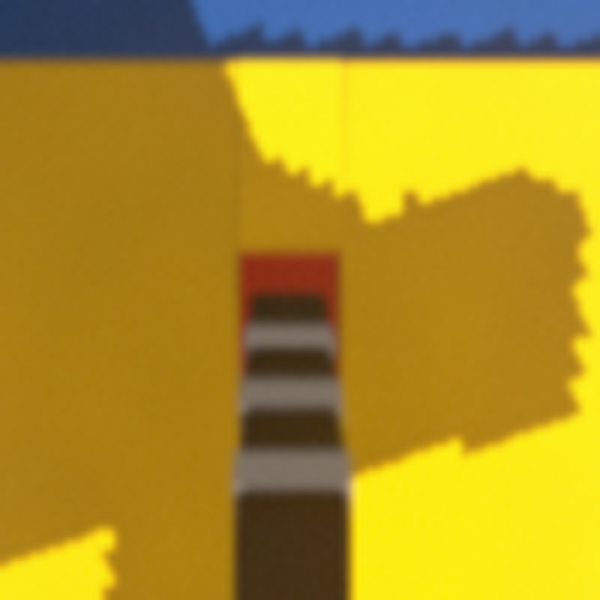

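Sideways the tile is centred in the slot to about 0.2 mm. Lengthwise it has room at the far end. I'll lower it gently.

Request:
{"api": "send_rows", "payload": {
  "commands": [
    [[0,0,-0.06],[0,0,0]],
    [[0,0,-0.06],[0,0,0]],
    [[0,0,-0.06],[0,0,0]],
    [[0,0,-0.06],[0,0,0]],
    [[0,0,-0.06],[0,0,0]],
    [[0,0,-0.06],[0,0,0]],
    [[0,0,-0.06],[0,0,0]],
    [[0,0,-0.06],[0,0,0]]
  ]
}}

```text
time_s: 12.9
tool_pos: [0.525, 0.2033, 0.1778]
tcp_rot: [-0.0, 0.192, 0.981, -0.0]
wrist_force: [-0.0, -0.9, -1.0]
grip_width: 0.0062
grip_force: 60.5
```

Request:
{"api": "send_rows", "payload": {
  "commands": [
    [[0,0,-0.06],[0,0,0]],
    [[0,0,-0.06],[0,0,0]],
    [[0,0,-0.06],[0,0,0]],
    [[0,0,-0.06],[0,0,0]],
    [[0,0,0],[0,0,0]],
    [[0,0,0],[0,0,0]],
    [[0,0,0],[0,0,0]],
    [[0,0,0],[0,0,0]]
  ]
}}

```text
time_s: 13.7
tool_pos: [0.5252, 0.2034, 0.1721]
tcp_rot: [0.0, 0.192, 0.981, 0.0]
wrist_force: [-0.0, -0.6, 0.0]
grip_width: 0.0066
grip_force: 60.5
```

No contact force with the lower edge about 12 mm below the lip, so the tile is in the slot. I'll push on through the flap slowly.

Request:
{"api": "send_rows", "payload": {
  "commands": [
    [[0,0,-0.05],[0,0,0]],
    [[0,0,-0.05],[0,0,0]],
    [[0,0,-0.05],[0,0,0]],
    [[0,0,-0.05],[0,0,0]],
    [[0,0,-0.05],[0,0,0]],
    [[0,0,-0.05],[0,0,0]],
    [[0,0,-0.05],[0,0,0]],
    [[0,0,-0.05],[0,0,0]]
  ]
}}

```text
time_s: 14.5
tool_pos: [0.5255, 0.2037, 0.164]
tcp_rot: [0.0, 0.192, 0.981, 0.0]
wrist_force: [-3.7, -0.2, 11.2]
grip_width: 0.0066
grip_force: 62.1
```

Request:
{"api": "send_rows", "payload": {
  "commands": [
    [[0,0,-0.04],[0,0,0]],
    [[0,0,-0.04],[0,0,0]],
    [[0,0,-0.04],[0,0,0]],
    [[0,0,-0.04],[0,0,0]],
    [[0,0,-0.04],[0,0,0]],
    [[0,0,-0.04],[0,0,0]],
    [[0,0,-0.04],[0,0,0]],
    [[0,0,-0.04],[0,0,0]]
  ]
}}

```text
time_s: 15.3
tool_pos: [0.5276, 0.2043, 0.159]
tcp_rot: [0.003, 0.192, 0.981, 0.002]
wrist_force: [-2.5, 1.0, 13.2]
grip_width: 0.0063
grip_force: 62.6
```

Request:
{"api": "send_rows", "payload": {
  "commands": [
    [[-0.02,-0.01,-0.03],[0,0,0]],
    [[-0.02,-0.01,-0.03],[0,0,0]],
    [[-0.02,0,-0.03],[0,0,0]],
    [[0,0,-0.03],[0,0,0]],
    [[0,0,-0.03],[0,0,0]],
    [[0,0,-0.03],[0,0,0]],
    [[0,0,-0.03],[0,0,0]],
    [[0,0,-0.03],[0,0,0]]
  ]
}}

```text
time_s: 16.1
tool_pos: [0.5273, 0.204, 0.1523]
tcp_rot: [0.004, 0.192, 0.981, 0.002]
wrist_force: [0.4, 0.8, 8.7]
grip_width: 0.0062
grip_force: 61.9
```

Request:
{"api": "send_rows", "payload": {
  "commands": [
    [[-0.02,0,-0.04],[0,0,0]],
    [[-0.02,0,-0.04],[0,0,0]],
    [[0,0,-0.04],[0,0,0]],
    [[0,0,-0.04],[0,0,0]],
    [[0,0,-0.04],[0,0,0]],
    [[0,0,-0.04],[0,0,0]],
    [[0,0,-0.04],[0,0,0]],
    [[0,0,-0.04],[0,0,0]]
  ]
}}

```text
time_s: 16.9
tool_pos: [0.525, 0.2041, 0.1419]
tcp_rot: [0.003, 0.192, 0.981, 0.002]
wrist_force: [1.2, 2.6, 3.7]
grip_width: 0.0061
grip_force: 61.1
```

Request:
{"api": "send_rows", "payload": {
  "commands": [
    [[0,0,-0.04],[0,0,0]],
    [[0,0,-0.04],[0,0,0]],
    [[0,0,-0.04],[0,0,0]],
    [[0,0,-0.04],[0,0,0]],
    [[0,0,-0.04],[0,0,0]],
    [[0,0,-0.04],[0,0,0]],
    [[0,0,0],[0,0,0]],
    [[0,0,0],[0,0,0]]
  ]
}}

```text
time_s: 17.7
tool_pos: [0.5218, 0.2028, 0.1333]
tcp_rot: [-0.001, 0.192, 0.981, -0.0]
wrist_force: [1.3, 3.9, -1.1]
grip_width: 0.0063
grip_force: 60.7
```

Run:
```python
from h import *
from rig import env
s=wcam(env);save(s,"w7")
o=pickle.load(open("w6.pkl","rb"))["image"];im=s["image"]
sd=env.snapshot("side")["image"][200:290,205:295]
cv2.imwrite("pics/c8.png",np.hstack([cv2.resize(o[110:330,190:330],(255,400)),cv2.resize(im[110:330,190:330],(255,400)),cv2.resize(sd,(280,400))])[:,:,::-1])
```

```text
TCP [0.5218 0.2028 0.1333] tool y deg 67.88 tilt [-1.6e-03 -1.0e-04 -1.0e+00] t 17.7 F [ 1.29  3.9  -1.1 ] w 0.006342850663897142 j [ 0.25  0.15  1.83  0.    1.17 -0.94]
```

View pics/c8.png

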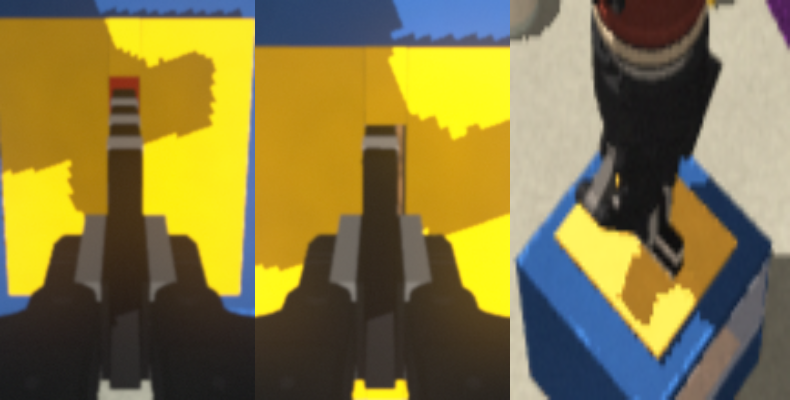

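The tile hasn't slipped in the grip, and its lower edge is about 51 mm below the lip. It sits slightly to the -x, -y side of the slot. I'll recentre it and go 3 mm deeper.

Request:
{"api": "send_rows", "payload": {
  "commands": [
    [[0.04,0,0],[0,0,0]],
    [[0.04,0,0],[0,0,0]],
    [[0.04,0,-0.03],[0,0,0]],
    [[0,0,-0.03],[0,0,0]],
    [[0,0,-0.03],[0,0,0]],
    [[0,0,-0.03],[0,0,0]],
    [[0,0,0],[0,0,0]],
    [[0,0,0],[0,0,0]]
  ]
}}

```text
time_s: 18.6
tool_pos: [0.5254, 0.2024, 0.1308]
tcp_rot: [-0.0, 0.192, 0.981, -0.0]
wrist_force: [0.9, 0.1, -1.0]
grip_width: 0.0062
grip_force: 60.5
```

Request:
{"api": "send_rows", "payload": {
  "commands": [
    [[0,0,0],[0,0,0]],
    [[0,0,0],[0,0,0]],
    [[0,0,0],[0,0,0]],
    [[0,0,0],[0,0,0]],
    [[0,0,0],[0,0,0]],
    [[0,0,0],[0,0,0]],
    [[0,0,0],[0,0,0]],
    [[0,0,0],[0,0,0]]
  ],
  "fingers": 0.4
}}

```text
time_s: 19.4
tool_pos: [0.5256, 0.2028, 0.1309]
tcp_rot: [0.0, 0.192, 0.981, -0.0]
wrist_force: [0.8, 0.0, -0.3]
grip_width: 0.0342
grip_force: 0.0
```

Request:
{"api": "send_rows", "payload": {
  "commands": [
    [[0,0,0.5],[0,0,0]],
    [[0,0,0.8],[0,0,0]],
    [[0,0,0.8],[0,0,0]],
    [[0,0,0.8],[0,0,0]],
    [[0,0,0.8],[0,0,0]],
    [[0,0,0.8],[0,0,0]],
    [[0,0,0.5],[0,0,0]],
    [[0,0,0],[0,0,0]]
  ]
}}

```text
time_s: 20.2
tool_pos: [0.5272, 0.2033, 0.2593]
tcp_rot: [0.003, 0.192, 0.981, 0.001]
wrist_force: [-0.2, -0.6, 0.4]
grip_width: 0.0343
grip_force: 0.0
```

Run:
```python
from h import *
from rig import env
s=wcam(env)
sd=env.snapshot("side")["image"];sc=env.snapshot("scene")["image"]
cv2.imwrite("pics/c9.png",np.hstack([cv2.resize(s["image"][20:300,130:380],(350,400)),np.vstack([cv2.resize(sd[130:320,190:350],(300,300)),cv2.resize(sc[120:280,190:370],(300,300))])[:600][100:500] if 0 else cv2.resize(np.vstack([sd[120:320,190:350],sc[120:280,200:360]]),(240,400))])[:,:,::-1])
```

```text
TCP [0.5272 0.2033 0.2593] tool y deg 67.89 tilt [ 0.0056  0.0014 -1.    ] t 20.2 F [-0.24 -0.6   0.41] w 0.034319863450424246 j [ 0.24  0.04  1.7  -0.    1.4  -0.94]
```

View pics/c9.png

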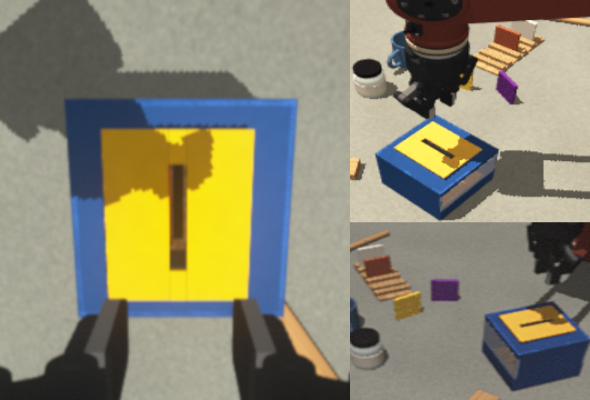

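The slot is empty and open, with the tile dropped inside. The other tiles stand where they were, and the arm is clear.

Request:
{"api": "send_rows", "payload": {
  "commands": [
    [[0,0,0],[0,0,0]],
    [[0,0,0],[0,0,0]],
    [[0,0,0],[0,0,0]],
    [[0,0,0],[0,0,0]],
    [[0,0,0],[0,0,0]],
    [[0,0,0],[0,0,0]],
    [[0,0,0],[0,0,0]],
    [[0,0,0],[0,0,0]]
  ]
}}

```text
time_s: 21.15
tool_pos: [0.5256, 0.2028, 0.256]
tcp_rot: [0.0, 0.192, 0.981, 0.0]
wrist_force: [-0.6, 0.5, -0.4]
grip_width: 0.0338
grip_force: 0.0
```

```bash
python3 -c "
from rig import env
print(env.job_done())"
```

```text
the job is handed in; nothing more can be done
None
```

I posted the striped tile through the slot and handed the job in at about 21 s; the last pictures show the slot empty and the other tiles in place, and the highest contact force I read was about 14 N, though force was only read at the end of each move.

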